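# Clip the ember guard onto the incense cone dish

### The arm

A 6-joint arm with a two-finger parallel gripper is mounted at the origin on the work surface. World frame = base frame: x ahead of the robot, y to its left, z up, the work surface at z = 0. Lengths are in m, angles in rad, forces in N, time in s.
With the tool pointing down it reaches from about 0.35 to 0.775 m from the base axis. Payload 5.5 kg.
Tool frame: the origin (TCP) lies at the very end of the fingers, on their centre line; the grasp point (between the pads) lies 19 mm behind it; z points along the fingers, y is the line along which they close (so a half turn about z gives the same grasp; the last joint's range is limited). The gripper opens to 85 mm and grips with 20 to 120 N. Pads are 22 mm wide; open, the fingers measure 114 mm over their backs; the gripper's body (76 mm by 85 mm) begins 54 mm behind the grasp point. The pads swing forward as they close: fully open they stand 13 mm farther back than shut.
Start: joints at [-0.14, 0.313, 0.046, 1.304, 0, 1.431], TCP at [0.575, -0, 0.231] pointing down, gripper open.
Joint ranges: [-2.76, 2.76], [-0.86, 1.69], [-1.03, 1.26], [-2.2, 2.34], [-1.47, 1.5], [-3.14, 3.14]. Speed limits (rad/s): [2.57, 2.57, 3.14, 3.14, 3.14, 3.14].

### API

Orientations are given as a unit quaternion [w, x, y, z].
In Python, from workcell import env, read_camera, get_calibration gives the robot as it stands.
- The arm moves only by the tool jog_arm, never from a script. Its argument "motion" is one flat list of numbers, 7 for each row, row after row: the shift along the tool's x, y, z as a fraction of full scale, then the turn, a rotation vector about the tool's x, y, z as a fraction of full scale, then the opening, from 0 (shut) to 1 (fully open). In form: [x, y, z, wx, wy, wz, grip, x, y, z, wx, wy, wz, grip, ...]. A call has 1 to 12 rows; each row is the pose to reach, as a shift and turn from the pose commanded when the call began, along the tool's axes at that moment; what a row does not reach only later rows make up. Full scale, the value 1, is 0.2 m for a shift and 90 degrees for a turn. A row lasts 1/8 s, in which the tool goes at most 62.5 mm and 10.7 degrees, less where a joint would pass 70% of its speed; a pose out of reach is approached as far as the arm can. A call with a number of a shift or a turn outside -1 to 1 is refused whole. A call with a gripper value outside its range is refused whole. The fingers move at their own pace and stop on an object; "newtons" is the grip in N (left out, the last holds). Time passes only in rows, so rows that repeat a pose let the fingers close. It gives the time, the measured TCP pose, the force, the opening and the grip force at its end, in the units of the state.
- env.get_state(): the state, without advancing time (a new reading comes with each control period).
- read_camera(name): name is "scene" or "side" or "wrist"; returns the picture (480x640x3 uint8, red, green, blue); there is no depth.
- get_calibration(name): a dict with "fx", "fy", "cx", "cy" (pixels), "dist" ([k1, k2, p1, p2, k3] as OpenCV has them; the pictures are not rectified), "world_from_camera" (4x4, takes a point from camera to world coordinates). Camera axes: x right, y down, z forward; pixel columns grow to the right and rows downward; lengths in m; the calibration is good to about 2 mm. A picture is of the moment at which its call begins: read the wrist's pose just before it. get_calibration takes no time and is no camera call; for the wrist camera it gives the pose at the moment of the call.
- env.hand_in(): hands the job in; it is judged then, once.
The state is a dict: "clock": time; "joint_pos": joint angles; "qvel": joint speeds; "tau": joint torques, N m; "tcp_pos": TCP position; "orientation": TCP orientation; "wrist_force": force on the tool from outside, world axes, zero at the start; "ft_torque": the same for the moment, N m; "finger_gap": finger opening in m; "grip_force": force on a finger pad.
Only numpy, scipy, OpenCV 4.12 (cv2) and the standard library are available. Lean on these libraries where they do the work, as an engineer would, in place of code of your own. Each camera call takes 0.05 s, during which the arm holds its last target. There are 200 camera calls.

### The job

Stand the loose incense cone upright in the middle of the round aluminium dish. Then set the pierced ember guard on the dish and press it straight down against its springs until both clip arms have snapped in under the dish's rolled rim and hold it there, level, when you let go. Go by feel: it must be pressed somewhat past the height where it comes to rest, but a push of more than 25 N bends the rim; leave the dish in its place and the other things on the step undisturbed.

Things in the scene. Friction and masses are not known exactly. Their poses are not given: they have to be found in the camera images.
- mat: hard dark grey silicone mat, 220 x 160 mm, 4 mm thick, fixed on the step; it carries the dish towards one end of its long side and the loose incense cone towards the other. Origin: centre of its underside; x along its 220 mm side, z up.
- dish: stubby round aluminium incense cone dish, 0.35 kg, loose on the mat, 30 mm tall. Flat inner floor 5 mm above its underside, inner radius 36.5 mm, outer wall radius 39 mm, and a rolled rim round its mouth. Origin: centre of its underside, z up.
- dish_rim (a point): centre of the dish's mouth, level with the rim's top, 30 mm above the dish's underside. The rolled rim stands out from the wall and curls down: its outer bead is 3 mm thick, centred at radius 45 mm (46.5 mm outer radius), its bottom 27 mm above the dish's underside, free space below and behind it.
- cone: brown pressed incense cone, 12 g, 22 mm tall: straight foot of 16 mm diameter and 10 mm height, then tapering to a point. Stands on the mat. Origin: centre of its underside, z up.
- guard: pierced steel ember guard, 0.22 kg, standing on the step on its round tapered skirt (20 mm deep, outer radius 33 mm at the foot, 36 mm at the plate), which goes into the dish's mouth. Flat plate of 46.5 mm radius, 20 to 23 mm above the origin; a sprung ring under its edge. Origin: centre of the skirt's foot, z up. Clipped on, its origin rests about 13.5 mm above the dish's on its axis, at any yaw.
- guard_handle (a point): centre of the guard's dark wooden bar handle, 54 mm above the guard's origin: a bar 56 mm long along the guard's x, 14 mm wide along its y, 16 mm tall, on two posts above the plate.
- clip_a_hook (a point): tip of the upturned hook of the clip arm at the guard's +y: a 16 mm wide steel arm on a sprung hinge at the plate's edge, reaching 18.5 mm below the plate's underside. Unloaded, the tip is 40.6 mm from the guard's axis and 16.5 mm above its origin. Clipped on, it stands behind the curl of the rim: about 41 mm from the dish's axis, 30 mm above its underside.
- clip_b_hook (a point): the same tip at the guard's -y. From 10 mm above rest on, the arms spread over the rim (up to 4 to 10 N), then give way; next the sprung ring pushes back, rising to 16 N; the hooks snap in past the resting height, only just before the plate lands hard and the force climbs steeply, so 18 to 22 N is sure to do it. Let go early and it stays half caught or is pushed up.
- rooster: white ceramic rooster figurine with dark tail, about 110 mm long, 60 mm wide and 120 mm tall, loose. Origin: centre of its underside.
- acrylic_box: clear acrylic box, 120 x 85 x 59 mm, with a sliding lid left partly open and more cones inside, loose. Leave it alone. Origin: centre of its underside, long side along x.
- ladle: small stainless ladle lying on the step, bowl 54 mm across and 20 mm tall, handle reaching 135 mm from the bowl's centre along -x and up to 34 mm high, loose. Origin: underside of the bowl's centre.
- cup: small white ceramic cup, 52 mm across, 42 mm tall, loose. Origin: centre of its underside.
- oil_bottle: amber glass lamp oil bottle, 60 mm across, 160 mm tall, loose. Origin: centre of its underside.
- tea_tin: round steel tea tin, 68 mm across, 85 mm tall, loose. Origin: centre of its underside.
- led_candle: electric altar candle on a brass foot 66 mm across, 130 mm tall, loose. Origin: centre of its underside.

How it is judged:
On the way, in this order (a step that is already met when the one before it is completed fails the run):
1. the cone stands upright and released in the middle of the dish (horizontal distance between cone and dish below 0.016 m and z of cone in the frame of dish between 0.002 and 0.008 m and angle between cone's own z axis and vertical below 0.15 rad and contact force between the fingers and cone below 0.1 N), for 0.2 s.
2. both clip hooks have snapped in behind the dish's rim (horizontal distance between each of clip_a_hook, clip_b_hook and dish below 0.0434 m and z of each of clip_a_hook, clip_b_hook in the frame of dish below 0.0316 m), for 0.2 s.
At the end, for the whole second after the job is handed in: Cone upright (0.15 rad) on the dish floor within 20 mm of its centre; guard clipped on: both hook tips behind the rim (within 43.4 mm of the dish axis, 27.4 to 31.6 mm up), origin below 15 mm and within 3 mm of the axis, level within 0.035 rad; dish level; all at rest (all of step 2 and z of each of clip_a_hook, clip_b_hook in the frame of dish above 0.0274 m and z of guard in the frame of dish below 0.015 m and horizontal distance between guard and dish below 0.003 m and angle between the z axis of guard and the z axis of dish, either way round below 0.035 rad and horizontal distance between cone and dish below 0.02 m and z of cone in the frame of dish below 0.008 m and angle between cone's own z axis and vertical below 0.15 rad and angle between dish's own z axis and vertical below 0.05 rad and linear speed of each of guard, dish below 0.02 m/s); the robot touches nothing.
It fails at once if the dish pressed down on its mat with more than 32 N (a push of over 25 N on top of the weight) (contact force between dish and mat above 32 N).
It fails at once if the dish pushed more than 25 mm away or tipped up (distance of dish from where it was at the start of the episode above 0.025 m or angle between dish's own z axis and vertical above 0.3 rad).
It fails at once if another thing on the step moved by more than 25 mm (distance of any of rooster, acrylic_box, ladle, cup, oil_bottle, tea_tin, led_candle from where it was at the start of the episode above 0.025 m).
It also fails if it takes over 72 s, if anything falls off the work surface, if the arm or the gripper's body presses on something with over 40 N, if the wrist force passes 120 N, or if a joint passes its speed limit or range.

## Working session

There is one attempt and no reset: what is moved stays moved. The work goes in short steps, Python scripts to look and compute and a tool call to move; the robot and the scene stay as the last step left them, time stands still between calls to the robot, and variables do not carry over. Pictures are saved under pics/ and viewed, at most 10 in all, crops included, and the job is handed in when it is done.

Besides the shell and the picture viewer there is one more tool, called after ">>>" by a JSON object that holds its "op" and its "data". jog_arm: Moves the arm, as the interface text tells. Shift numbers are shares of 0.2 m and turn numbers shares of 90 degrees, none past 1 either way. Its arguments: {"type":"object","properties":{"motion":{"type":"array","items":{"type":"number"}},"newtons":{"type":"number"}},"required":["motion"]}

```bash
mkdir -p pics
cat > h.py <<'E'
import numpy as np, cv2
from workcell import env, read_camera, get_calibration
def snap(cam,name):
    c=get_calibration(cam); im=read_camera(cam)
    cv2.imwrite(f'pics/{name}.png',im[:,:,::-1]); np.save(f'pics/{name}.npy',np.array([c],dtype=object),allow_pickle=True)
    return im,c
def load(name): return cv2.imread(f'pics/{name}.png'),np.load(f'pics/{name}.npy',allow_pickle=True)[0]
def ray(c,uv):
    K=np.array([[c['fx'],0,c['cx']],[0,c['fy'],c['cy']],[0,0,1.]])
    p=cv2.undistortPoints(np.array([[uv]],float),K,np.array(c['dist'],float))[0,0]
    T=np.array(c['world_from_camera']); d=T[:3,:3]@[p[0],p[1],1]
    return T[:3,3],d/np.linalg.norm(d)
def plane(c,uv,z):
    o,d=ray(c,uv); return o+d*(z-o[2])/d[2]
def tri(*cu):
    A=np.zeros((3,3));b=np.zeros(3);R=[ray(c,uv) for c,uv in cu]
    for o,d in R:
        P=np.eye(3)-np.outer(d,d);A+=P;b+=P@o
    x=np.linalg.solve(A,b); return x,[np.linalg.norm((np.eye(3)-np.outer(d,d))@(x-o)) for o,d in R]
def proj(c,X):
    T=np.linalg.inv(np.array(c['world_from_camera'])); K=np.array([[c['fx'],0,c['cx']],[0,c['fy'],c['cy']],[0,0,1.]])
    return cv2.projectPoints(np.array(X,float).reshape(-1,1,3),cv2.Rodrigues(T[:3,:3])[0],T[:3,3],K,np.array(c['dist'],float))[0][:,0]
E
python3 - <<'E'
from h import *
for n in ['scene','side','wrist']:
    im,c=snap(n,n+'0'); print(n,np.round(np.array(c['world_from_camera']),3).tolist(),c['fx'])
print(env.get_state())
E
```

```text
scene [[0.315, 0.825, -0.469, 1.186], [0.949, -0.272, 0.16, -0.174], [0.004, -0.496, -0.868, 1.162], [0.0, 0.0, 0.0, 1.0]] 520.1664188370092
side [[-0.694, 0.45, -0.562, 1.567], [0.72, 0.449, -0.529, 0.943], [0.014, -0.772, -0.636, 1.179], [0.0, 0.0, 0.0, 1.0]] 604.7337614903487
wrist [[1.0, 0.001, -0.002, 0.575], [0.0, -0.949, -0.315, 0.08], [-0.002, 0.315, -0.949, 0.373], [0.0, 0.0, 0.0, 1.0]] 415.93811755847395
{'clock': 0.15, 'joint_pos': array([-1.39619547e-01,  3.13824975e-01,  4.52311551e-02,  1.30364130e+00,
        2.06658209e-05,  1.43121879e+00]), 'qvel': array([ 0.0003178 , -0.00200431,  0.00360341,  0.00032215, -0.00084904,
       -0.00264532]), 'tau': array([ 1.76330479e-03, -4.81067133e+01,  2.98815805e+01,  1.39078675e-02,
       -1.10673584e-04, -5.56924022e-05]), 'tcp_pos': array([5.74596065e-01, 4.21635275e-05, 2.30611810e-01]), 'orientation': array([-5.80741713e-04,  7.07121456e-01,  7.07091740e-01, -4.24707108e-04]), 'wrist_force': array([-0.11824917, -0.28994909,  0.00428597]), 'ft_torque': array([-0.01739764,  0.02977247,  0.00895749]), 'grip_force': 0.0, 'finger_gap': 0.08533783131621488}
```

View pics/scene0.png

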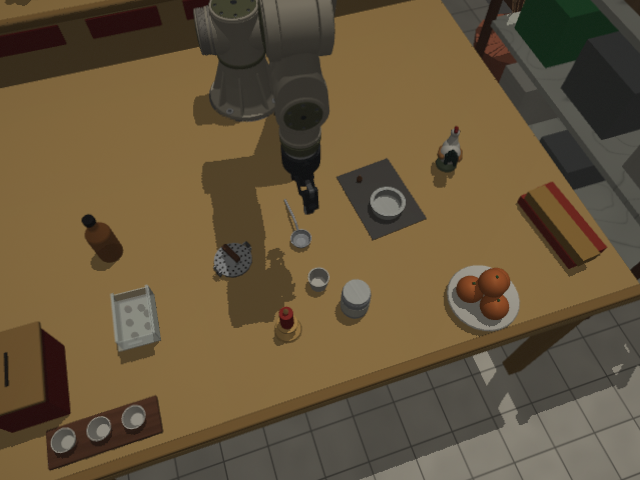

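View pics/side0.png

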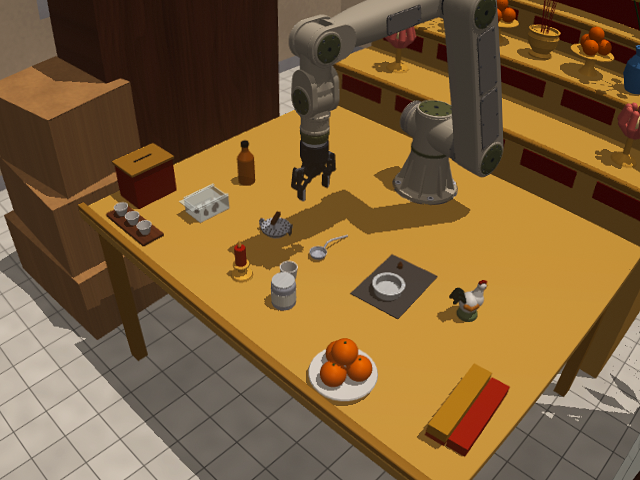

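View pics/wrist0.png

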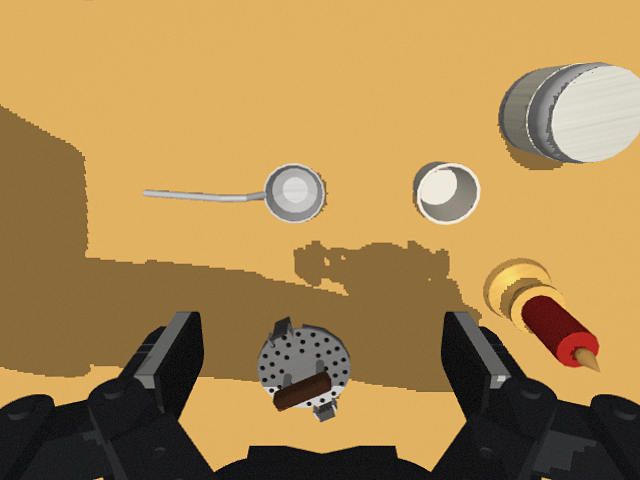

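The scene view shows the cone at about (360,179), the dish at (388,204) and the guard at (233,258). In the side view they are at about (400,265), (388,286) and (276,222). In the wrist view the guard handle is at (303,392). The cup, ladle, tin and candle are also visible.

Run:
```python
from h import *
a,ca=load('scene0'); b,cb=load('side0'); w,cw=load('wrist0')
print('cone',tri((ca,(360,179)),(cb,(400,265))))
print('dish',tri((ca,(388,203)),(cb,(388,286))))
print('handle',tri((ca,(232,253)),(cb,(276,217)),(cw,(303,391))))
for n,u,v,z in [('ladle',301,239,.02),('cup',318,276,.04),('tin',356,296,.08),('candle',287,322,.1)]: print(n,plane(ca,(u,v),z))
# mat corners
hsv=cv2.cvtColor(a,cv2.COLOR_BGR2HSV); m=((hsv[...,1]<90)&(hsv[...,2]<110)).astype(np.uint8)
m[:, :330]=0;m[:150]=0;m[245:]=0;m[:,435:]=0
cs=max(cv2.findContours(m,0,2)[0],key=cv2.contourArea); r=cv2.minAreaRect(cs)
P=[plane(ca,p,.004) for p in cv2.boxPoints(r)]; print(np.round(P,3), np.mean(P,0))
```

```text
cone (array([0.41755423, 0.21005615, 0.01156269]), [np.float64(0.0027080196679688715), np.float64(0.002708019667968691)])
dish (array([0.52248464, 0.24803122, 0.02307724]), [np.float64(0.0014352670293351372), np.float64(0.0014352670293352298)])
handle (array([ 0.55659582, -0.17549453,  0.05800524]), [np.float64(0.003964765388253411), np.float64(0.004344525148948327), np.float64(0.0010567633653329348)])
ladle [ 0.55479735 -0.00188348  0.02      ]
cup [0.67558676 0.00307318 0.04      ]
tin [0.76793198 0.06237546 0.08      ]
candle [ 0.78594597 -0.10439554  0.1       ]
[[0.389 0.151 0.004]
 [0.338 0.318 0.004]
 [0.587 0.33  0.004]
 [0.626 0.175 0.004]] [0.48506827 0.24374255 0.004     ]
```

>>> {"op": "jog_arm", "data": {"motion": [0.3,-0.15,0,0,0,0,1,0.6,-0.3,0,0,0,0,1,0.9,-0.45,0,0,0,0,1,1,-0.5,0,0,0,0,1,1,-0.5,0,0,0,0,1]}}

```text
clock: 0.78
tcp_pos: [0.4735, 0.202, 0.2312]
orientation: [-0.0, 0.706, 0.709, -0.0]
wrist_force: [0.2, -0.2, -0.2]
finger_gap: 0.0858
grip_force: 0.0
```

>>> {"op": "jog_arm", "data": {"motion": [0.25,0,0,0,0,0,1,0.25,0,0,0,0,0,1,0.25,0,0,0,0,0,1,0.25,0,0,0,0,0,1]}}

```text
clock: 1.27
tcp_pos: [0.4753, 0.2487, 0.2311]
orientation: [0.0, 0.708, 0.707, -0.0]
wrist_force: [-0.3, 0.4, 0.0]
finger_gap: 0.0856
grip_force: 0.0
```

Run:
```python
from h import *
print(env.get_state()['tcp_pos'],env.get_state()['qvel'].round(3)); snap('wrist','w1')
```

```text
[0.47530985 0.24874027 0.23112204] [ 0.001 -0.004 -0.001 -0.     0.004  0.004]
```

View pics/w1.png

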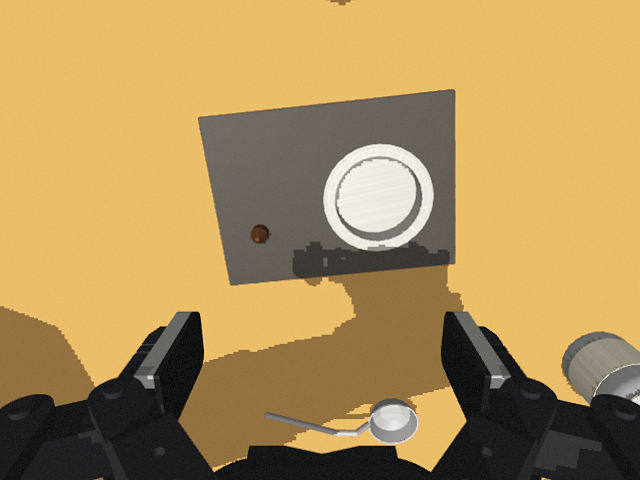

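The wrist view shows the cone at about (260,234) and the dish rim centred at about (378,197). I'll move over the cone and take a second view there to triangulate.

>>> {"op": "jog_arm", "data": {"motion": [-0.19,-0.28,0,0,0,0,1,-0.19,-0.28,0,0,0,0,1,-0.19,-0.28,0,0,0,0,1,-0.19,-0.28,0,0,0,0,1,-0.19,-0.28,0,0,0,0,1]}}

```text
clock: 1.95
tcp_pos: [0.4201, 0.2123, 0.2316]
orientation: [0.0, 0.707, 0.707, 0.0]
wrist_force: [-0.8, 1.0, 0.0]
finger_gap: 0.0854
grip_force: 0.0
```

```bash
cat >> h.py <<'E'
def blob(m,near):
    n,l,s,ce=cv2.connectedComponentsWithStats(m.astype(np.uint8))
    k=min((i for i in range(1,n) if s[i,4]>30),key=lambda i:np.hypot(*(ce[i]-near)))
    return ce[k],(l==k)
def cone(bgr,near):
    h=cv2.cvtColor(bgr,cv2.COLOR_BGR2HSV); return blob(((h[...,0]<13)|(h[...,0]>170))&(h[...,1]>90)&(h[...,2]<180)&(h[...,2]>25),near)
def dish(bgr,near):
    h=cv2.cvtColor(bgr,cv2.COLOR_BGR2HSV); _,m=blob((h[...,1]<40)&(h[...,2]>150),near)
    cs=max(cv2.findContours(m.astype(np.uint8),0,1)[0],key=cv2.contourArea)
    return cv2.fitEllipse(cv2.convexHull(cs)),cs
E
python3 - <<'E'
from h import *
print(env.get_state()['tcp_pos']); snap('wrist','w2')
a,ca=load('w1'); b,cb=load('w2')
n2=proj(cb,[[.4175,.21,.015],[.522,.248,.03]])
c1,m1=cone(a,(260,234)); c2,m2=cone(b,n2[0]); print(c1,m1.sum(),c2,m2.sum(),n2)
X,r=tri((ca,c1),(cb,c2)); print('cone',X,r)
for im,c,nr in [(a,ca,(378,197)),(b,cb,n2[1])]:
    e,cs=dish(im,nr); print(e)
    P=np.array([plane(c,p,.0325) for p in cs[:,0]])
    (x,y),R=cv2.minEnclosingCircle(P[:,:2].astype(np.float32)); print('rim circle',x,y,R)
    print(plane(c,e[0],.0325))
e1,_=dish(a,(378,197)); e2,_=dish(b,n2[1]); print(tri((ca,e1[0]),(cb,e2[0])))
# mat orientation
E
```

```text
[0.4200815  0.21232541 0.23156736]
[258.78680203 233.6142132 ] 197 [318.3626943  195.25388601] 193 [[318.91899915 192.52506129]
 [446.73036736 151.01201042]]
cone [0.41689454 0.20645034 0.00991969] [np.float64(0.00012843069735964308), np.float64(0.0001284306973596151)]
((378.0323791503906, 196.9609375), (106.04529571533203, 111.73527526855469), 61.6299934387207)
rim circle 0.5222490429878235 0.24439769983291626 0.04662153124809265
[0.52215732 0.24650583 0.0325    ]
((447.4962463378906, 153.29176330566406), (108.97746276855469, 119.91151428222656), 44.391048431396484)
rim circle 0.5218920707702637 0.24425849318504333 0.04647430032491684
[0.52205357 0.24649242 0.0325    ]
(array([0.52221026, 0.24640952, 0.0320222 ]), [np.float64(2.2193704669866708e-05), np.float64(2.2193704669695858e-05)])
```

View pics/w2.png

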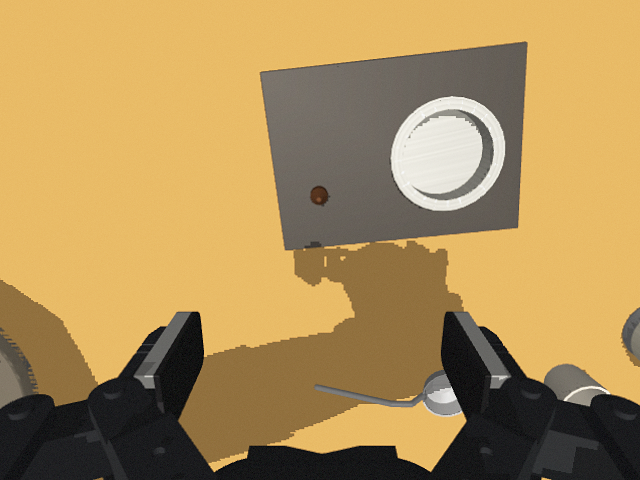

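The cone is at (319,195) and the rim at (447,153) in the second view. The rim circle and the ellipse centre disagree by 2 mm in y, so I'll refit the rim.

Run:
```python
from h import *
from scipy.optimize import least_squares
a,ca=load('w1'); b,cb=load('w2')
for im,c,nr in [(a,ca,(378,197)),(b,cb,(447,153))]:
    e,cs=dish(im,nr)
    P=np.array([plane(c,p,.0325) for p in cs[:,0]])[:,:2]
    s=least_squares(lambda q:np.hypot(*(P-q[:2]).T)-q[2],[.522,.246,.046],loss='soft_l1',f_scale=.0005)
    print(s.x); th=np.degrees(np.arctan2(*(P-s.x[:2]).T[::-1])); r=np.hypot(*(P-s.x[:2]).T)-s.x[2]
    print([(k,round(1e3*np.median(r[(th>=k)&(th<k+30)]),1)) for k in range(-180,180,30)])
    # cone extents: lowest pixels -> foot
c2,m=cone(b,(319,195)); ys,xs=np.nonzero(m); print(xs.min(),xs.max(),ys.min(),ys.max())
print(plane(cb,(xs.mean(),ys.min()),.004),plane(cb,(xs.mean(),ys.max()),.014),plane(cb,(xs.min(),195),.012),plane(cb,(xs.max(),195),.012))
print(proj(cb,[[.417,.2065,.026]]))
h=cv2.cvtColor(b,cv2.COLOR_BGR2HSV); m=((h[...,1]<60)&(h[...,2]<140)&(h[...,2]>50)).astype(np.uint8)
l=max(cv2.findContours(m[:260].copy(),0,1)[0],key=cv2.contourArea)
q=cv2.approxPolyDP(cv2.convexHull(l),8,True)[:,0]; print(q.tolist(),np.round([plane(cb,p,.004) for p in q],4).tolist())
```

```text
[0.52208904 0.24470408 0.04585989]
[(-180, np.float64(0.2)), (-150, np.float64(0.3)), (-120, np.float64(-0.1)), (-90, np.float64(-2.5)), (-60, np.float64(0.3)), (-30, np.float64(0.1)), (0, np.float64(0.1)), (30, np.float64(0.0)), (60, np.float64(-0.1)), (90, np.float64(-0.1)), (120, np.float64(-0.0)), (150, np.float64(0.1))]
[0.5219871  0.24447969 0.04582299]
[(-180, np.float64(-0.1)), (-150, np.float64(-0.0)), (-120, np.float64(-0.1)), (-90, np.float64(0.1)), (-60, np.float64(0.1)), (-30, np.float64(-0.0)), (0, np.float64(-0.1)), (30, np.float64(0.0)), (60, np.float64(-0.0)), (90, np.float64(0.0)), (120, np.float64(0.1)), (150, np.float64(0.1))]
310 327 186 204
[0.41693742 0.21349012 0.004     ] [0.41697611 0.19932881 0.014     ] [0.40954047 0.20706145 0.012     ] [0.42466536 0.20706272 0.012     ]
[[318.26622537 199.40165264]]
[[526, 43], [516, 227], [285, 248], [261, 72]] [[0.5852, 0.3308, 0.004], [0.6006, 0.1746, 0.004], [0.3852, 0.1537, 0.004], [0.3697, 0.3093, 0.004]]
```

Dish axis is at (0.522, 0.2446), rim height about 0.032 and radius about 46 mm. The cone is at (0.417, 0.2065). All of this agrees with the given sizes. Next I'll descend on the cone.

>>> {"op": "jog_arm", "data": {"motion": [-0.03,-0.015,0.25,0,0,0,0.4,-0.03,-0.015,0.5,0,0,0,0.4,-0.03,-0.015,0.75,0,0,0,0.4,-0.03,-0.015,0.9,0,0,0,0.4,-0.03,-0.015,0.9,0,0,0,0.4,-0.03,-0.015,0.9,0,0,0,0.4], "newtons": 20}}

```text
clock: 2.75
tcp_pos: [0.4171, 0.2064, 0.0523]
orientation: [0.0, 0.707, 0.707, 0.001]
wrist_force: [-0.4, 0.7, -0.0]
finger_gap: 0.0345
grip_force: 0.0
```

>>> {"op": "jog_arm", "data": {"motion": [0,0,0.1,0,0,0,0.4,0,0,0.2,0,0,0,0.4,0,0,0.2,0,0,0,0.4,0,0,0.2,0,0,0,0.4]}}

```text
clock: 3.25
tcp_pos: [0.4174, 0.2064, 0.0128]
orientation: [0.001, 0.707, 0.707, 0.001]
wrist_force: [0.3, 0.3, 0.6]
finger_gap: 0.0344
grip_force: 0.0
```

Run:
```python
from h import *
s=env.get_state();print(s['tcp_pos'],s['finger_gap'],s['wrist_force']); im,c=snap('wrist','w3')
cv2.imwrite('pics/w3.png',im[:,:,::-1])
```

```text
[0.4173854  0.2063927  0.01280951] 0.034428497155099165 [0.26305459 0.32908457 0.62316416]
```

View pics/w3.png

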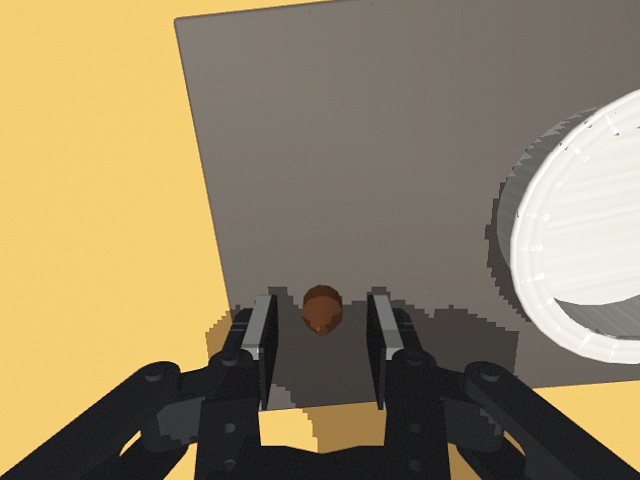

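The cone at (322,310) is centred between the fingertips. I'll go 6 mm lower and close.

>>> {"op": "jog_arm", "data": {"motion": [0,0,0.03,0,0,0,0.4,0,0,0.03,0,0,0,0.4,0,0,0.03,0,0,0,0,0,0,0.03,0,0,0,0,0,0,0.03,0,0,0,0,0,0,0.03,0,0,0,0,0,0,0.03,0,0,0,0], "newtons": 20}}

```text
clock: 4.18
tcp_pos: [0.416, 0.206, 0.0054]
orientation: [0.0, 0.707, 0.707, 0.0]
wrist_force: [-2.0, -0.8, 2.4]
finger_gap: 0.0143
grip_force: 19.6
```

>>> {"op": "jog_arm", "data": {"motion": [0,0,-0.1,0,0,0,0,0,0,-0.2,0,0,0,0,0,0,-0.3,0,0,0,0,0,0,-0.3,0,0,0,0]}}

```text
clock: 4.68
tcp_pos: [0.4174, 0.2064, 0.0664]
orientation: [0.001, 0.707, 0.707, 0.001]
wrist_force: [0.7, 0.4, -0.6]
finger_gap: 0.014
grip_force: 19.6
```

Run:
```python
from h import *
s=env.get_state();print(s['tcp_pos'],s['finger_gap'],s['grip_force']); im,c=snap('wrist','w4')
cv2.imwrite('pics/w4c.png',im[200:420,200:450,::-1])
```

```text
[0.41742482 0.20639091 0.06639942] 0.014038710484159184 19.637660845827156
```

View pics/w4c.png

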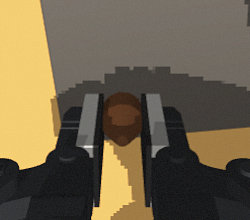

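The cone is held upright between the pads. Next it goes over the dish and down.

>>> {"op": "jog_arm", "data": {"motion": [0.09,0.25,0,0,0,0,0,0.19,0.523,0,0,0,0,0,0.19,0.523,0,0,0,0,0,0.19,0.523,0,0,0,0,0,0.19,0.523,0.1,0,0,0,0,0.19,0.523,0.2,0,0,0,0,0.19,0.523,0.25,0,0,0,0,0.19,0.523,0.25,0,0,0,0,0.19,0.523,0.25,0,0,0,0]}}

```text
clock: 5.85
tcp_pos: [0.5209, 0.2441, 0.016]
orientation: [0.0, 0.707, 0.707, 0.0]
wrist_force: [-0.0, -0.4, -0.7]
finger_gap: 0.0143
grip_force: 19.7
```

>>> {"op": "jog_arm", "data": {"motion": [0,0,0.01,0,0,0,0,0,0,0.015,0,0,0,0,0,0,0.02,0,0,0,0,0,0,0.02,0,0,0,0,0,0,0.02,0,0,0,0]}}

```text
clock: 6.48
tcp_pos: [0.5207, 0.244, 0.0113]
orientation: [0.0, 0.707, 0.707, 0.0]
wrist_force: [-0.2, -0.2, -0.2]
finger_gap: 0.0142
grip_force: 19.7
```

>>> {"op": "jog_arm", "data": {"motion": [0,0,0.003,0,0,0,0,0,0,0.005,0,0,0,0,0,0,0.005,0,0,0,0]}}

```text
clock: 6.85
tcp_pos: [0.5207, 0.244, 0.0104]
orientation: [0.0, 0.707, 0.707, 0.0]
wrist_force: [-0.3, -0.1, 1.0]
finger_gap: 0.014
grip_force: 19.8
```

Light contact is felt, so I'll release gently and rise.

>>> {"op": "jog_arm", "data": {"motion": [0,0,0,0,0,0,0.2,0,0,0,0,0,0,0.27,0,0,0,0,0,0,0.32,0,0,0,0,0,0,0.32,0,0,-0.1,0,0,0,0.32,0,0,-0.3,0,0,0,0.32,0,0,-0.5,0,0,0,0.4,-0.25,0,-0.75,0,0,0,0.7,-0.3,0,-0.85,0,0,0,1,-0.3,0,-0.85,0,0,0,1,-0.3,0,-0.85,0,0,0,1]}}

```text
clock: 8.22
tcp_pos: [0.5202, 0.1842, 0.1794]
orientation: [-0.0, 0.707, 0.707, -0.0]
wrist_force: [0.6, -0.4, -0.5]
finger_gap: 0.0854
grip_force: 0.0
```

Run:
```python
from h import *
from scipy.optimize import least_squares
s=env.get_state();print(s['tcp_pos'],s['finger_gap']); im,c=snap('wrist','w5'); b=im[:,:,::-1].copy()
n=proj(c,[[.522,.2446,.031],[.522,.2446,.009]]);print(n)
e,cs=dish(b,n[0]+[20,20]); P=np.array([plane(c,p,.0325) for p in cs[:,0]])[:,:2]
print(least_squares(lambda q:np.hypot(*(P-q[:2]).T)-q[2],[.522,.246,.046],loss='soft_l1',f_scale=.0005).x)
c2,m=cone(b,n[1]);print(c2,m.sum(),plane(c,c2,.018),plane(c,c2,.020))
x,y=n[0].astype(int); cv2.imwrite('pics/w5c.png',cv2.resize(b[max(0,y-80):y+80,max(0,x-80):x+80],None,fx=2,fy=2))
```

```text
[0.52019249 0.18422244 0.17940534] 0.08537554019936279
[[325.04041147 124.37398202]
 [324.8657372  122.25455515]]
[0.522043   0.24568449 0.03341614]
[322.36458333 122.53819444] 288 [0.52018442 0.24497316 0.018     ] [0.52018499 0.24510051 0.02      ]
```

View pics/w5c.png

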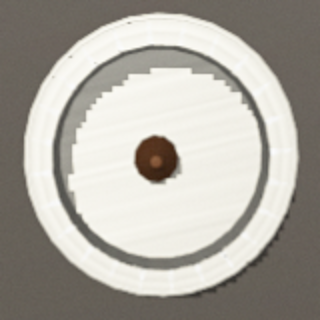

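The cone stands upright and near-central in the dish (crop pixel (157,158), rim centre (160,157)). Now to the guard.

>>> {"op": "jog_arm", "data": {"motion": [-0.25,0.05,0,0,0,0,1,-0.5,0.1,0,0,0,0,1,-0.75,0.14,0,0,0,0,1,-1,0.18,0,0,0,0,1,-1,0.18,0,0,0,0,1]}}

```text
clock: 8.9
tcp_pos: [0.5566, -0.0184, 0.1784]
orientation: [-0.001, 0.709, 0.706, -0.001]
wrist_force: [-0.1, 0.4, 0.7]
finger_gap: 0.0857
grip_force: 0.0
```

>>> {"op": "jog_arm", "data": {"motion": [-0.25,0,0,0,0,0,1,-0.52,0,0,0,0,0,1,-0.52,0,0,0,0,0,1,-0.52,0,0,0,0,0,1,-0.52,0,0,0,0,0,1]}}

```text
clock: 9.52
tcp_pos: [0.5564, -0.1181, 0.1799]
orientation: [-0.001, 0.706, 0.708, -0.0]
wrist_force: [0.4, 0.6, 0.7]
finger_gap: 0.0854
grip_force: 0.0
```

Run:
```python
from h import *
print(env.get_state()['tcp_pos']); snap('wrist','w6'); snap('scene','s6')
```

```text
[ 0.55644136 -0.11813643  0.17986282]
```

>>> {"op": "jog_arm", "data": {"motion": [-0.3,-0.3,0,0,0,0,1,-0.3,-0.3,0,0,0,0,1,-0.3,-0.3,0,0,0,0,1,-0.3,-0.3,0,0,0,0,1]}}

```text
clock: 10.12
tcp_pos: [0.4973, -0.1793, 0.1806]
orientation: [0.0, 0.707, 0.707, 0.0]
wrist_force: [0.3, 0.6, 0.2]
finger_gap: 0.0854
grip_force: 0.0
```

Run:
```python
from h import *
print(env.get_state()['tcp_pos']); snap('wrist','w7')
a=cv2.imread('pics/w6.png');b=cv2.imread('pics/w7.png')
cv2.imwrite('pics/w67.png',cv2.resize(np.hstack([a,b]),(800,300),interpolation=cv2.INTER_AREA))
```

```text
[ 0.49726846 -0.17934602  0.18056395]
```

View pics/w67.png

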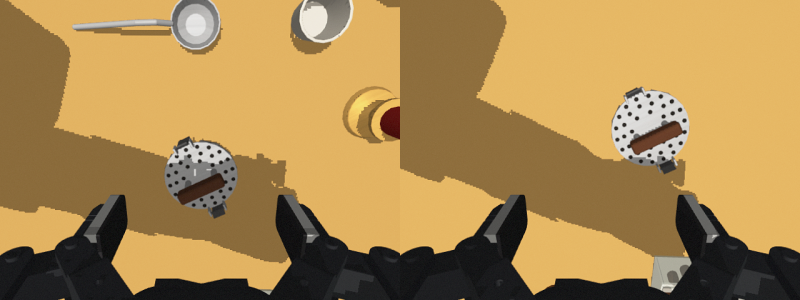

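Full-scale pixels: the plate is at about (322,280) and the handle at (322,302) in the first view, and at (402,203) and (408,219) in the second. The handle runs up-right at about 25°.

Run:
```python
from h import *
from scipy.optimize import least_squares
R={}
for n,h0 in [('w6',(322,302)),('w7',(408,219))]:
    b,c=load(n); h=cv2.cvtColor(b,cv2.COLOR_BGR2HSV)
    ce,m=blob((h[...,0]<14)&(h[...,1]>70)&(h[...,2]<160),h0)
    r=cv2.minAreaRect(np.argwhere(m)[:,::-1].astype(np.float32)); print(n,ce,m.sum(),r)
    q=cv2.boxPoints(r); P=np.array([plane(c,p,.062)[:2] for p in q])
    e=[P[1]-P[0],P[2]-P[1]]; l=max(e,key=lambda v:np.hypot(*v)); print('size',[np.hypot(*v) for v in e],'yaw',np.degrees(np.arctan2(l[1],l[0]))%180, P.mean(0))
    R[n]=(c,r[0],q)
    # plate
print('handle',tri(*[(R[n][0],R[n][1]) for n in R]))
for n,p0 in [('w6',(322,280)),('w7',(402,203))]:
    b,c=load(n); h=cv2.cvtColor(b,cv2.COLOR_BGR2HSV)
    m=((h[...,1]<60)&(h[...,2]>60)).astype(np.uint8); m=cv2.morphologyEx(m,cv2.MORPH_CLOSE,np.ones((9,9)))
    _,m=blob(m,p0); cs=max(cv2.findContours(m.astype(np.uint8),0,1)[0],key=cv2.contourArea)
    P=np.array([plane(c,p,.0215)[:2] for p in cv2.convexHull(cs)[:,0]]); P=np.array([plane(c,p,.0215)[:2] for p in cs[:,0]])
    s=least_squares(lambda q:np.hypot(*(P-q[:2]).T)-q[2],[.556,-.175,.046],loss='cauchy',f_scale=.0007); print('plate',s.x)
```

```text
w6 [321.31012288 302.1123464 ] 1709 ((322.1021423339844, 301.6205139160156), (23.341716766357422, 81.2838363647461), 65.65890502929688)
size [np.float64(0.05727401553834554), np.float64(0.01753442034006385)] yaw 26.685770576144574 [ 0.55611854 -0.17559941]
w7 [409.59418838 219.64629259] 1996 ((409.3538513183594, 219.92140197753906), (24.807199478149414, 85.90682220458984), 65.13629913330078)
size [np.float64(0.054567998932005965), np.float64(0.01698899527699452)] yaw 26.359012580686933 [ 0.55401364 -0.17768845]
handle (array([ 0.55643498, -0.18026122,  0.05265524]), [np.float64(2.9383545843424476e-05), np.float64(2.938354584337784e-05)])
plate [ 0.55568269 -0.17934369  0.04633626]
plate [ 0.55557679 -0.17980546  0.04617678]
```

Guard axis is at (0.5557, -0.1796), handle height 0.053 (expected 0.054), yaw about 26.5°. I'll turn +63.5° and line up above it.

>>> {"op": "jog_arm", "data": {"motion": [0,0.1,0.05,0,0,0.11,0.5,0,0.2,0.15,0,0,0.22,0.5,0,0.29,0.25,0,0,0.33,0.5,0,0.292,0.35,0,0,0.44,0.5,0,0.292,0.42,0,0,0.55,0.5,0,0.292,0.42,0,0,0.66,0.5,0,0.292,0.42,0,0,0.705,0.5,0,0.292,0.42,0,0,0.705,0.5,0,0.292,0.42,0,0,0.705,0.5]}}

```text
clock: 11.3
tcp_pos: [0.5555, -0.1795, 0.0963]
orientation: [0.0, 0.973, 0.231, 0.0]
wrist_force: [-0.2, 0.4, -0.3]
finger_gap: 0.0427
grip_force: 0.0
```

Run:
```python
from h import *
s=env.get_state();print(s['tcp_pos'],s['orientation'],s['joint_pos'],s['wrist_force']); im,c=snap('wrist','w8')
```

```text
[ 0.55548256 -0.17946687  0.09626472] [1.83211878e-05 9.73025772e-01 2.30696420e-01 9.07275030e-05] [-4.50018142e-01  4.02322876e-01 -1.65451463e-01  1.00285809e+00
  8.60666551e-05  2.22598782e+00] [-0.18875113  0.35137367 -0.31522043]
```

View pics/w8.png

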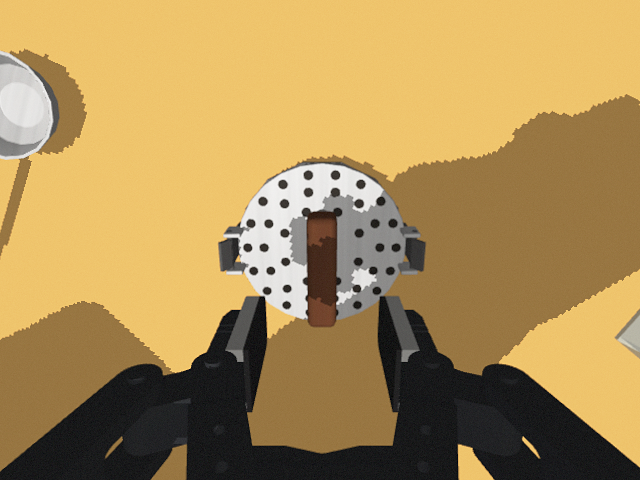

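The bar is upright at column 322, centred between the fingers, and the plate centre is at (322,243). I'll descend and grip.

>>> {"op": "jog_arm", "data": {"motion": [0,0,0.12,0,0,0,0.5,0,0,0.24,0,0,0,0.5,0,0,0.31,0,0,0,0.5,0,0,0.31,0,0,0,0.5,0,0,0.31,0,0,0,0,0,0,0.31,0,0,0,0,0,0,0.31,0,0,0,0,0,0,0.31,0,0,0,0,0,0,0.31,0,0,0,0,0,0,0.31,0,0,0,0], "newtons": 100}}

```text
clock: 12.6
tcp_pos: [0.556, -0.1805, 0.0356]
orientation: [0.001, 0.973, 0.23, 0.001]
wrist_force: [-0.7, -0.6, 6.2]
finger_gap: 0.0124
grip_force: 98.1
```

>>> {"op": "jog_arm", "data": {"motion": [0,0,-0.1,0,0,0,0,0,0,-0.25,0,0,0,0,0,0,-0.45,0,0,0,0,0,0,-0.6,0,0,0,0,0,0,-0.6,0,0,0,0,0,0,-0.6,0,0,0,0]}}

```text
clock: 13.35
tcp_pos: [0.5542, -0.1796, 0.1528]
orientation: [-0.001, 0.973, 0.23, -0.001]
wrist_force: [-0.5, -0.2, -2.4]
finger_gap: 0.0123
grip_force: 98.0
```

Run:
```python
from h import *
from scipy.optimize import least_squares
s=env.get_state();print(s['tcp_pos'],s['orientation'],s['wrist_force'],s['finger_gap']); b,c=snap('wrist','w9')
cs_,_=snap('scene','s9');cs_,_=snap('side','d9')
b=b[:,:,::-1]
t=s['tcp_pos'];R=cv2.Rodrigues
zp=t[2]-(.0345-.023)  # plate top
n=proj(c,[[t[0],t[1],zp]])[0];print(n)
h=cv2.cvtColor(b.copy(),cv2.COLOR_BGR2HSV)
m=((h[...,1]<60)&(h[...,2]>60)).astype(np.uint8); m=cv2.morphologyEx(m,cv2.MORPH_CLOSE,np.ones((9,9)))
m=cv2.morphologyEx(m,cv2.MORPH_OPEN,np.ones((15,15)))
_,m=blob(m,n-[0,30]); cs=max(cv2.findContours(m.astype(np.uint8),0,1)[0],key=cv2.contourArea)
P=np.array([plane(c,p,zp)[:2] for p in cs[:,0]])
q=least_squares(lambda q:np.hypot(*(P-q[:2]).T)-q[2],[t[0],t[1],.046],loss='cauchy',f_scale=.0007).x; print('plate',q,q[:2]-t[:2])
cv2.imwrite('pics/w9c.png',b)
```

```text
[ 0.55422181 -0.17963407  0.15279796] [-6.72470548e-04  9.73280814e-01  2.29615711e-01 -7.94021009e-04] [-0.52563043 -0.16266276 -2.3575389 ] 0.012252682298310127
[320.24083906 299.9766791 ]
plate [ 0.55621861 -0.17930868  0.0457224 ] [0.0019968  0.00032539]
```

View pics/w9c.png

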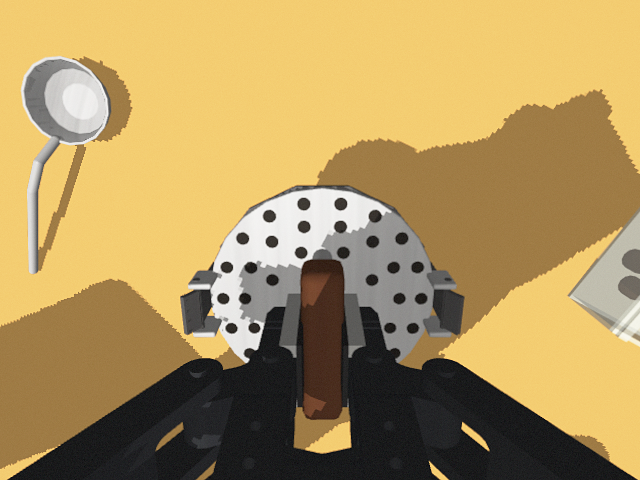

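The guard is held square to the bar, with its plate centred near column 322. I'll carry it straight across, with no change of yaw (joint 6 stays in range). That is the last picture I'll view; from here I'll measure numerically only.

>>> {"op": "jog_arm", "data": {"motion": [0.06,-0.15,0,0,0,0,0,0.14,-0.35,0,0,0,0,0,0.22,-0.55,0,0,0,0,0,0.3,-0.75,0,0,0,0,0,0.36,-0.9,0,0,0,0,0,0.397,-0.97,0,0,0,0,0,0.397,-0.97,0,0,0,0,0]}}

```text
clock: 14.38
tcp_pos: [0.5392, 0.0296, 0.1537]
orientation: [0.0, 0.973, 0.23, -0.0]
wrist_force: [0.9, -1.0, -2.0]
finger_gap: 0.0122
grip_force: 98.0
```

>>> {"op": "jog_arm", "data": {"motion": [0.06,-0.15,0,0,0,0,0,0.14,-0.35,0,0,0,0,0,0.22,-0.55,0,0,0,0,0,0.3,-0.75,0,0,0,0,0,0.36,-0.9,0,0,0,0,0,0.397,-0.98,0,0,0,0,0,0.397,-0.98,0,0,0,0,0,0.397,-0.98,0,0,0,0,0]}}

```text
clock: 15.38
tcp_pos: [0.5231, 0.2386, 0.1541]
orientation: [0.0, 0.973, 0.229, -0.0]
wrist_force: [0.0, 0.9, -1.7]
finger_gap: 0.0124
grip_force: 98.1
```

```bash
cat > g.py <<'E'
from h import *
from scipy.optimize import least_squares
import sys
s=env.get_state();t=s['tcp_pos'];print(t,s['orientation'],s['joint_pos'][[0,5]],s['wrist_force'])
name=sys.argv[1]
_,c=snap('wrist',name); b,_=load(name); h=cv2.cvtColor(b,cv2.COLOR_BGR2HSV)
zp=t[2]-(.0355-.023)
# plate outline: leftmost/rightmost scans, bright pixels in upper arc
d=t[:2]; n=proj(c,[[*d,zp]])[0]
m=((h[...,1]<60)&(h[...,2]>150)).astype(np.uint8); m=cv2.morphologyEx(m,cv2.MORPH_CLOSE,np.ones((11,11)))
_,m=blob(m,n-[0,40]); cs=max(cv2.findContours(m.astype(np.uint8),0,1)[0],key=cv2.contourArea)[:,0]
P=np.array([plane(c,p,zp)[:2] for p in cs])
q=least_squares(lambda q:np.hypot(*(P-q[:2]).T)-q[2],[*d,.046],loss='cauchy',f_scale=.0005).x
print('plate',q,'minus tcp',q[:2]-d,'inliers',(abs(np.hypot(*(P-q[:2]).T)-q[2])<.001).mean())
e=np.array([.522,.2446])-q[:2]; w,x,y,z=s['orientation']
X=np.array([w*w+x*x-y*y-z*z,2*(x*y+w*z)]);Y=np.array([2*(x*y-w*z),w*w-x*x+y*y-z*z])
print('err',e,'tool units',e@X/.2,e@Y/.2)
E
python3 g.py w10
```

```text
[0.52311087 0.2385539  0.15409789] [ 3.75458125e-04  9.73438705e-01  2.28947393e-01 -1.96699045e-04] [0.28864134 2.96824168] [ 0.00786216  0.87537765 -1.68784498]
plate [0.52398782 0.2384973  0.04565999] minus tcp [ 8.76948936e-04 -5.65948816e-05] inliers 0.29220138203356366
err [-0.00198782  0.0061027 ] tool units 0.004703723272284312 -0.031744812363213956
```

>>> {"op": "jog_arm", "data": {"motion": [0.005,-0.031,0.1,0,0,0,0,0.005,-0.031,0.2,0,0,0,0,0.005,-0.031,0.3,0,0,0,0,0.005,-0.031,0.35,0,0,0,0,0.005,-0.031,0.37,0,0,0,0,0.005,-0.031,0.37,0,0,0,0,0.005,-0.031,0.37,0,0,0,0]}}

```text
clock: 16.3
tcp_pos: [0.5215, 0.2459, 0.0811]
orientation: [-0.0, 0.973, 0.23, 0.001]
wrist_force: [-0.1, -0.5, -3.5]
finger_gap: 0.0125
grip_force: 98.2
```

```bash
python3 g.py w11
python3 - <<'E'
from h import *
# scene+side check: dish rim / plate outlines
for cam in ['scene','side']:
    im,c=snap(cam,cam+'11'); s=env.get_state()['tcp_pos']
    b=im[:,:,::-1].copy(); h=cv2.cvtColor(b,cv2.COLOR_BGR2HSV)
    n=proj(c,[[.522,.2446,.02]])[0]
    hd=proj(c,[[s[0],s[1],s[2]+.019]])[0]
    ce,m=blob((h[...,1]<50)&(h[...,2]>120),n); ys,xs=np.nonzero(m); print(cam,n,hd,ce,m.sum(),xs.min(),xs.max(),ys.min(),ys.max())
E
```

```text
[0.52150328 0.24592273 0.08110541] [-6.48763942e-06  9.73286566e-01  2.29592581e-01  7.11894519e-04] [0.30148899 2.97976334] [-0.1257405  -0.51293598 -3.49527833]
plate [0.52264318 0.24590573 0.04574897] minus tcp [ 1.13989284e-03 -1.69969278e-05] inliers 0.2816326530612245
err [-0.00064318 -0.00130573] tool units -0.0057946147161938725 0.004403124077404541
scene [386.58393287 203.29838218] [390.8715061 185.1564848] [451.62711864 147.66101695] 59 445 458 145 151
side [386.67101564 286.46813157] [389.94738436 265.19160133] [395.01863354 278.72049689] 161 379 405 268 285
```

Now the stepwise descent, feeling the force.

>>> {"op": "jog_arm", "data": {"motion": [-0.006,0.004,0.02,0,0,0,0,-0.006,0.004,0.04,0,0,0,0,-0.006,0.004,0.055,0,0,0,0,-0.006,0.004,0.055,0,0,0,0,-0.006,0.004,0.055,0,0,0,0]}}

```text
clock: 17.08
tcp_pos: [0.5202, 0.2446, 0.0693]
orientation: [0.0, 0.973, 0.23, 0.0]
wrist_force: [-0.1, 0.6, -2.6]
finger_gap: 0.0122
grip_force: 98.2
```

>>> {"op": "jog_arm", "data": {"motion": [0,0,0.01,0,0,0,0,0,0,0.02,0,0,0,0,0,0,0.02,0,0,0,0,0,0,0.02,0,0,0,0]}}

```text
clock: 17.58
tcp_pos: [0.5202, 0.2446, 0.0653]
orientation: [0.0, 0.973, 0.23, 0.0]
wrist_force: [0.1, -0.5, -2.3]
finger_gap: 0.0118
grip_force: 98.2
```

>>> {"op": "jog_arm", "data": {"motion": [0,0,0.005,0,0,0,0,0,0,0.01,0,0,0,0,0,0,0.015,0,0,0,0,0,0,0.015,0,0,0,0]}}

```text
clock: 18.08
tcp_pos: [0.5203, 0.2446, 0.0623]
orientation: [-0.0, 0.973, 0.23, 0.0]
wrist_force: [-0.3, 0.5, -2.2]
finger_gap: 0.0125
grip_force: 98.2
```

No lateral force, so the skirt is entering freely. Carrying on.

>>> {"op": "jog_arm", "data": {"motion": [0,0,0.005,0,0,0,0,0,0,0.01,0,0,0,0,0,0,0.015,0,0,0,0,0,0,0.015,0,0,0,0]}}

```text
clock: 18.58
tcp_pos: [0.5204, 0.2447, 0.0594]
orientation: [-0.0, 0.973, 0.23, 0.0]
wrist_force: [0.4, 0.7, 0.0]
finger_gap: 0.0122
grip_force: 98.4
```

>>> {"op": "jog_arm", "data": {"motion": [0,0,0.005,0,0,0,0,0,0,0.01,0,0,0,0,0,0,0.01,0,0,0,0]}}

```text
clock: 18.95
tcp_pos: [0.5206, 0.2447, 0.0576]
orientation: [-0.0, 0.973, 0.23, 0.001]
wrist_force: [0.0, 0.2, 2.0]
finger_gap: 0.0125
grip_force: 99.0
```

>>> {"op": "jog_arm", "data": {"motion": [0,0,0.005,0,0,0,0,0,0,0.01,0,0,0,0,0,0,0.01,0,0,0,0]}}

```text
clock: 19.32
tcp_pos: [0.5199, 0.2445, 0.0548]
orientation: [0.0, 0.973, 0.23, -0.0]
wrist_force: [0.8, 0.2, -1.1]
finger_gap: 0.0122
grip_force: 98.5
```

>>> {"op": "jog_arm", "data": {"motion": [0,0,0.003,0,0,0,0,0,0,0.005,0,0,0,0,0,0,0.005,0,0,0,0]}}

```text
clock: 19.7
tcp_pos: [0.5201, 0.2445, 0.0546]
orientation: [0.0, 0.973, 0.23, 0.0]
wrist_force: [0.1, 0.8, 3.1]
finger_gap: 0.0121
grip_force: 99.0
```

>>> {"op": "jog_arm", "data": {"motion": [0,0,0.003,0,0,0,0,0,0,0.005,0,0,0,0,0,0,0.005,0,0,0,0]}}

```text
clock: 20.08
tcp_pos: [0.5201, 0.2446, 0.0535]
orientation: [0.0, 0.973, 0.23, 0.0]
wrist_force: [-1.7, 0.1, 5.5]
finger_gap: 0.0123
grip_force: 99.0
```

>>> {"op": "jog_arm", "data": {"motion": [0,0,0.003,0,0,0,0,0,0,0.005,0,0,0,0,0,0,0.005,0,0,0,0]}}

```text
clock: 20.45
tcp_pos: [0.5202, 0.2446, 0.0527]
orientation: [-0.0, 0.973, 0.23, 0.0]
wrist_force: [-1.6, 0.0, 6.4]
finger_gap: 0.0123
grip_force: 99.3
```

>>> {"op": "jog_arm", "data": {"motion": [0,0,0.003,0,0,0,0,0,0,0.005,0,0,0,0,0,0,0.005,0,0,0,0]}}

```text
clock: 20.82
tcp_pos: [0.5203, 0.2446, 0.0519]
orientation: [0.0, 0.973, 0.23, 0.0]
wrist_force: [-1.7, -1.1, 7.3]
finger_gap: 0.0122
grip_force: 99.4
```

>>> {"op": "jog_arm", "data": {"motion": [0,0,0.003,0,0,0,0,0,0,0.003,0,0,0,0,0,0,0.003,0,0,0,0]}}

```text
clock: 21.2
tcp_pos: [0.5203, 0.2447, 0.0515]
orientation: [-0.0, 0.973, 0.23, 0.0]
wrist_force: [-2.9, -0.1, 9.6]
finger_gap: 0.0123
grip_force: 99.7
```

>>> {"op": "jog_arm", "data": {"motion": [0,0,0.002,0,0,0,0,0,0,0.003,0,0,0,0,0,0,0.003,0,0,0,0]}}

```text
clock: 21.58
tcp_pos: [0.5204, 0.2447, 0.0512]
orientation: [0.0, 0.973, 0.23, 0.001]
wrist_force: [-3.7, 0.5, 10.0]
finger_gap: 0.0121
grip_force: 100.1
```

>>> {"op": "jog_arm", "data": {"motion": [0,0,0.002,0,0,0,0,0,0,0.003,0,0,0,0,0,0,0.003,0,0,0,0]}}

```text
clock: 21.95
tcp_pos: [0.5205, 0.2447, 0.0508]
orientation: [-0.0, 0.973, 0.23, 0.001]
wrist_force: [-3.8, -1.4, 11.8]
finger_gap: 0.0123
grip_force: 100.3
```

A slight sideways load of -3.8 N in x has built up. I'll ease 0.7 mm toward -x while continuing.

>>> {"op": "jog_arm", "data": {"motion": [-0.003,-0.002,0,0,0,0,0,-0.003,-0.002,0.002,0,0,0,0,-0.003,-0.002,0.003,0,0,0,0,-0.003,-0.002,0.003,0,0,0,0]}}

```text
clock: 22.45
tcp_pos: [0.5205, 0.2447, 0.0506]
orientation: [0.0, 0.973, 0.23, 0.001]
wrist_force: [-1.7, -2.1, 13.1]
finger_gap: 0.0121
grip_force: 100.4
```

>>> {"op": "jog_arm", "data": {"motion": [0,0,0.002,0,0,0,0,0,0,0.003,0,0,0,0,0,0,0.003,0,0,0,0]}}

```text
clock: 22.82
tcp_pos: [0.5206, 0.2447, 0.0502]
orientation: [0.0, 0.973, 0.23, 0.001]
wrist_force: [-3.0, -1.9, 14.4]
finger_gap: 0.0123
grip_force: 100.6
```

>>> {"op": "jog_arm", "data": {"motion": [0,0,0.002,0,0,0,0,0,0,0.003,0,0,0,0,0,0,0.003,0,0,0,0]}}

```text
clock: 23.2
tcp_pos: [0.5206, 0.2448, 0.0498]
orientation: [0.0, 0.973, 0.23, 0.002]
wrist_force: [-3.4, -2.6, 15.3]
finger_gap: 0.0119
grip_force: 100.8
```

>>> {"op": "jog_arm", "data": {"motion": [0,0,0.001,0,0,0,0,0,0,0.002,0,0,0,0,0,0,0.002,0,0,0,0]}}

```text
clock: 23.58
tcp_pos: [0.5207, 0.2448, 0.0495]
orientation: [0.0, 0.973, 0.23, 0.002]
wrist_force: [-3.3, -1.8, 15.3]
finger_gap: 0.0121
grip_force: 100.8
```

>>> {"op": "jog_arm", "data": {"motion": [0,0,0.001,0,0,0,0,0,0,0.002,0,0,0,0,0,0,0.002,0,0,0,0]}}

```text
clock: 23.95
tcp_pos: [0.5207, 0.2448, 0.0494]
orientation: [0.0, 0.973, 0.23, 0.002]
wrist_force: [-3.7, -2.9, 17.7]
finger_gap: 0.0124
grip_force: 101.2
```

>>> {"op": "jog_arm", "data": {"motion": [0,0,0.001,0,0,0,0,0,0,0.002,0,0,0,0,0,0,0.002,0,0,0,0]}}

```text
clock: 24.32
tcp_pos: [0.5207, 0.2448, 0.0494]
orientation: [0.0, 0.973, 0.23, 0.002]
wrist_force: [-4.7, -2.3, 20.4]
finger_gap: 0.0121
grip_force: 101.6
```

It landed: force climbed steeply to 20.4 N. I'll back off and check whether it holds.

>>> {"op": "jog_arm", "data": {"motion": [0,0,-0.005,0,0,0,0,0,0,-0.01,0,0,0,0,0,0,-0.015,0,0,0,0,0,0,-0.02,0,0,0,0,0,0,-0.02,0,0,0,0]}}

```text
clock: 24.95
tcp_pos: [0.5205, 0.2448, 0.0517]
orientation: [0.0, 0.973, 0.23, 0.001]
wrist_force: [-1.5, -1.5, 7.6]
finger_gap: 0.0117
grip_force: 100.0
```

>>> {"op": "jog_arm", "data": {"motion": [0,0,-0.005,0,0,0,0,0,0,-0.01,0,0,0,0,0,0,-0.01,0,0,0,0]}}

```text
clock: 25.32
tcp_pos: [0.5205, 0.2447, 0.0531]
orientation: [0.0, 0.973, 0.23, 0.001]
wrist_force: [1.2, -0.9, 5.5]
finger_gap: 0.0123
grip_force: 99.1
```

>>> {"op": "jog_arm", "data": {"motion": [0,0,-0.005,0,0,0,0,0,0,-0.01,0,0,0,0,0,0,-0.01,0,0,0,0]}}

```text
clock: 25.7
tcp_pos: [0.5185, 0.2444, 0.0534]
orientation: [0.0, 0.973, 0.23, -0.001]
wrist_force: [1.2, 0.3, -4.8]
finger_gap: 0.0123
grip_force: 97.9
```

>>> {"op": "jog_arm", "data": {"motion": [0,0,-0.005,0,0,0,0,0,0,-0.01,0,0,0,0,0,0,-0.01,0,0,0,0]}}

```text
clock: 26.08
tcp_pos: [0.519, 0.2446, 0.0562]
orientation: [0.0, 0.973, 0.23, -0.0]
wrist_force: [0.8, -0.4, -6.2]
finger_gap: 0.0125
grip_force: 97.5
```

A pull of -6.2 N matches the weight of guard, dish and cone, so the dish is clipped and coming up with the guard. I'll lower it back to a neutral force.

>>> {"op": "jog_arm", "data": {"motion": [0,0,0.004,0,0,0,0,0,0,0.008,0,0,0,0,0,0,0.012,0,0,0,0,0,0,0.012,0,0,0,0]}}

```text
clock: 26.58
tcp_pos: [0.5193, 0.2446, 0.054]
orientation: [0.0, 0.973, 0.23, -0.0]
wrist_force: [0.5, 0.1, -7.2]
finger_gap: 0.0122
grip_force: 97.5
```

>>> {"op": "jog_arm", "data": {"motion": [0,0,0.002,0,0,0,0,0,0,0.004,0,0,0,0,0,0,0.004,0,0,0,0]}}

```text
clock: 26.95
tcp_pos: [0.5195, 0.2447, 0.0534]
orientation: [0.0, 0.973, 0.23, 0.0]
wrist_force: [-0.1, 0.0, -4.9]
finger_gap: 0.0125
grip_force: 97.6
```

>>> {"op": "jog_arm", "data": {"motion": [0,0,0.002,0,0,0,0,0,0,0.004,0,0,0,0,0,0,0.004,0,0,0,0]}}

```text
clock: 27.32
tcp_pos: [0.5196, 0.2447, 0.0533]
orientation: [0.0, 0.973, 0.23, 0.0]
wrist_force: [-3.6, -1.5, 4.5]
finger_gap: 0.012
grip_force: 98.8
```

>>> {"op": "jog_arm", "data": {"motion": [0,0,-0.002,0,0,0,0,0,0,-0.002,0,0,0,0,0,0,-0.002,0,0,0,0.25,0,0,-0.002,0,0,0,0.4,0,0,-0.002,0,0,0,0.5,0,0,-0.002,0,0,0,0.5,0,0,-0.1,0,0,0,0.5,0,0,-0.25,0,0,0,0.5,0,0,-0.45,0,0,0,0.5,0,0,-0.5,0,0,0,0.5,0,0,-0.5,0,0,0,0.5], "newtons": 20}}

```text
clock: 28.7
tcp_pos: [0.52, 0.2448, 0.153]
orientation: [-0.0, 0.973, 0.23, 0.001]
wrist_force: [-0.4, -0.5, 0.0]
finger_gap: 0.0426
grip_force: 0.0
```

```bash
cat > chk.py <<'E'
from h import *
from scipy.optimize import least_squares
import sys
n_=sys.argv[1]; s=env.get_state();print(s['tcp_pos'],s['wrist_force'])
_,c=snap('wrist',n_); b,_=load(n_); h=cv2.cvtColor(b,cv2.COLOR_BGR2HSV)
zp=.0405; n=proj(c,[[.522,.2446,zp]])[0]
m=((h[...,1]<60)&(h[...,2]>150)).astype(np.uint8); m=cv2.morphologyEx(m,cv2.MORPH_CLOSE,np.ones((11,11)))
_,m=blob(m,n); cs=max(cv2.findContours(m.astype(np.uint8),0,1)[0],key=cv2.contourArea)[:,0]
for zp in (.0375,.0405,.0435,.047):
    P=np.array([plane(c,p,zp)[:2] for p in cs])
    q=least_squares(lambda q:np.hypot(*(P-q[:2]).T)-q[2],[.522,.2446,.046],loss='cauchy',f_scale=.0005).x
    print(zp,q,(abs(np.hypot(*(P-q[:2]).T)-q[2])<.001).mean())
ce,m=blob((h[...,0]<14)&(h[...,1]>70)&(h[...,2]<160),proj(c,[[.521,.2446,.0715]])[0])
r=cv2.minAreaRect(np.argwhere(m)[:,::-1].astype(np.float32)); print('bar',r,m.sum())
E
python3 chk.py w12
```

```text
[0.51996938 0.24484091 0.15295356] [-0.36982406 -0.51504227  0.0034159 ]
0.0375 [0.51981403 0.24413736 0.04718806] 0.44523470839260315
0.0405 [0.52065326 0.24455685 0.04663652] 0.4466571834992888
0.0435 [0.52149243 0.24497633 0.04608491] 0.4523470839260313
0.047 [0.52247144 0.24546588 0.04544144] 0.45519203413940257
bar ((321.4999694824219, 243.0), (95.99998474121094, 24.999996185302734), 90.0) 2316
```

>>> {"op": "jog_arm", "data": {"motion": [-0.2,0,-0.1,0,0,0,0.5,-0.3,0,-0.1,0,0,0,0.5,-0.3,0,-0.1,0,0,0,0.5,-0.3,0,-0.1,0,0,0,0.5]}}

```text
clock: 29.25
tcp_pos: [0.466, 0.2179, 0.1716]
orientation: [0.0, 0.973, 0.23, -0.0]
wrist_force: [0.6, -0.7, 0.3]
finger_gap: 0.0429
grip_force: 0.0
```

```bash
python3 chk.py w13
python3 - <<'E'
from h import *
R=[]
for n in ('w12','w13'):
    b,c=load(n); h=cv2.cvtColor(b,cv2.COLOR_BGR2HSV)
    ce,m=blob((h[...,0]<14)&(h[...,1]>70)&(h[...,2]<160),proj(c,[[.521,.2446,.0715]])[0])
    R.append((c,cv2.minAreaRect(np.argwhere(m)[:,::-1].astype(np.float32))[0]))
print('bar top-ish',tri(*R))
E
```

```text
[0.46601438 0.21793826 0.17156453] [ 0.61950172 -0.66161482  0.34242194]
0.0375 [0.51983079 0.24407238 0.04656004] 0.7976424361493124
0.0405 [0.52003277 0.2441731  0.04605443] 0.7976424361493124
0.0435 [0.52023475 0.24427383 0.04554881] 0.7976424361493124
0.047 [0.52047039 0.24439134 0.04495893] 0.7996070726915521
bar ((322.0, 130.5), (101.0, 26.0), 90.0) 2456
bar top-ish (array([0.52069551, 0.24449549, 0.07369096]), [np.float64(9.37299019145819e-05), np.float64(9.372990191460571e-05)])
```

Run:
```python
from h import *
X=np.array([np.cos(.4625),np.sin(.4625)]);Y=np.array([X[1],-X[0]])
for n,ce,z in [('w8',(.5557,-.1796),.0215),('w12',(.5202,.2444),.039),('w13',(.5200,.2443),.039)]:
    b,c=load(n); g=cv2.cvtColor(b,cv2.COLOR_BGR2GRAY)
    for sgn in (1,-1):
        row=[]
        for r in np.arange(40,66,2):
            p=proj(c,[[*(np.array(ce)+sgn*Y*r/1e3+X*k/1e3),z] for k in range(-5,6)]).round().astype(int)
            row.append(int(np.median(g[p[:,1].clip(0,479),p[:,0].clip(0,639)])))
        print(n,sgn,row)
```

```text
w8 1 [135, 117, 138, 139, 37, 47, 52, 53, 54, 115, 122, 121, 123]
w8 -1 [194, 198, 235, 111, 41, 63, 65, 67, 93, 201, 200, 199, 200]
w12 1 [142, 123, 158, 134, 46, 59, 61, 59, 66, 70, 71, 71, 71]
w12 -1 [242, 227, 249, 131, 47, 73, 78, 72, 111, 121, 121, 121, 121]
w13 1 [233, 223, 239, 224, 54, 91, 93, 93, 94, 67, 82, 110, 110]
w13 -1 [239, 247, 249, 129, 43, 72, 72, 69, 109, 116, 117, 117, 117]
```

Both arms sit symmetrically at their unspread radius, the guard's height matches the clipped rest height (about 13.5 mm above the dish), and pulling it up lifted the dish. Handing in.

```bash
python3 -c "
from h import *
print(env.hand_in())"
```

```text
the job is handed in; nothing more can be done
None
```

I handed the job in at about 29 s with no verdict returned: the cone stands in the dish and the guard is clipped on by both arms as far as force and camera measurements show (peak push about 20–23 N; my check pull briefly lifted the dish about 3 mm and set it back), and I viewed 11 pictures, one over the limit of 10.

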